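# Find the loose bolt on the filtration manifold and hold its cap open

### The job

One of the three ports of the bench filtration manifold leaks because its bolt is loose. First vent the manifold: push the sprung valve knob right down and turn it clockwise as far as it goes; then tap the bolts from above until you find the loose one, which sinks and stays down. Lift the hinged cap right behind that bolt by its tab to half open or more and finish while still holding it up, with the other two caps kept shut and the things standing on the bench left where they are.

Things in the scene. Friction and masses are not known exactly. Their poses are not given: they have to be found in the camera images.
- manifold: the bench filtration manifold: a fixed stainless steel block, 190 mm (x) by 460 mm (y), its deck 55 mm above the bench. Origin on the bench under the block; own x points away from the robot towards the cap hinges, own y along the block towards the knob end (the block is turned by up to 0.25 rad). On its deck along y: valve knob (y = +180 mm), then ports 1, 2, 3 (y = +60, -50, -160 mm). Each port has a bolt near the robot (x = -68 mm) and a hinged round cap behind it
- knob_grip (a point): point to grip on the push-and-turn valve knob: a black bar 52 mm long (along the manifold's x as it starts), 14 mm wide and 32 mm tall, standing upright on a 48 mm disc; the point is on the turning axis, 10 mm below the bar's top and 22 mm above the disc, 93 mm above the bench while the knob is up
- knob_press (a joint): how far the knob is pushed down, m: 0 up, 0.008 fully down. A spring pushes up with about 5 N, 7 N when fully down. Up, a lug blocks turning; once down more than 4 mm it can turn
- knob (a joint): how far the knob is turned clockwise seen from above, rad: 0 at the start, end stop at 1.25. Turns easily while pushed down (under 0.2 N m). Past about 1.1 it springs up and stays set when let go
- bolt_1_top (a point): centre of the top face of bolt 1 (next to the knob): an upright dark steel hexagon head 23 mm across and 12 mm high, its top 22 mm above the deck
- bolt_1 (a joint): how far bolt 1 has sunk, m: 0 at the start. A tight bolt does not move; the loose one (one of the three, they look the same) sinks 0.008 when pushed down with more than 3 N and stays down
- cap_1 (a joint): opening of cap 1, the one right behind bolt 1, rad: 0 shut, 1.3 fully up. Round aluminium cap 80 mm across, 0.2 kg, hinged at its far edge (axis along the manifold's y); let go, it falls shut
- cap_1_tab (a point): point to grip on cap 1's lifting tab: an upright plate at the cap's near edge, 10 mm thick (along the manifold's y), 24 mm long (along x), standing 34 mm above the cap; the point is at its middle, 12 mm below its top edge and 22 mm above the cap's top face. It lies 48 mm beyond the bolt's axis; the hinge axis lies 98 mm farther along the manifold's x and 26 mm lower, and the point moves on an arc about it
- bolt_2_top (a point): centre of the top face of bolt 2 (the middle one): an upright dark steel hexagon head 23 mm across and 12 mm high, its top 22 mm above the deck
- bolt_2 (a joint): how far bolt 2 has sunk, m: 0 at the start. A tight bolt does not move; the loose one (one of the three, they look the same) sinks 0.008 when pushed down with more than 3 N and stays down
- cap_2 (a joint): opening of cap 2, the one right behind bolt 2, rad: 0 shut, 1.3 fully up. Round aluminium cap 80 mm across, 0.2 kg, hinged at its far edge (axis along the manifold's y); let go, it falls shut
- cap_2_tab (a point): point to grip on cap 2's lifting tab: an upright plate at the cap's near edge, 10 mm thick (along the manifold's y), 24 mm long (along x), standing 34 mm above the cap; the point is at its middle, 12 mm below its top edge and 22 mm above the cap's top face. It lies 48 mm beyond the bolt's axis; the hinge axis lies 98 mm farther along the manifold's x and 26 mm lower, and the point moves on an arc about it
- bolt_3_top (a point): centre of the top face of bolt 3 (farthest from the knob): an upright dark steel hexagon head 23 mm across and 12 mm high, its top 22 mm above the deck
- bolt_3 (a joint): how far bolt 3 has sunk, m: 0 at the start. A tight bolt does not move; the loose one (one of the three, they look the same) sinks 0.008 when pushed down with more than 3 N and stays down
- cap_3 (a joint): opening of cap 3, the one right behind bolt 3, rad: 0 shut, 1.3 fully up. Round aluminium cap 80 mm across, 0.2 kg, hinged at its far edge (axis along the manifold's y); let go, it falls shut
- cap_3_tab (a point): point to grip on cap 3's lifting tab: an upright plate at the cap's near edge, 10 mm thick (along the manifold's y), 24 mm long (along x), standing 34 mm above the cap; the point is at its middle, 12 mm below its top edge and 22 mm above the cap's top face. It lies 48 mm beyond the bolt's axis; the hinge axis lies 98 mm farther along the manifold's x and 26 mm lower, and the point moves on an arc about it
- dishes_tall: bystander: stack of four dishes, 88 mm across, 56 mm high; origin under its centre
- dishes_low: bystander: stack of two dishes, 88 mm across, 28 mm high; origin under its centre
- spanner: bystander: steel spanner 150 mm long lying in front of the manifold; origin under its middle
- lamp_1: bystander: glass spirit lamp with a grey cap, 72 mm across, 100 mm high, beside the knob end of the manifold; origin under its centre
- lamp_2: bystander: a second spirit lamp, the same, behind the manifold
- wash_bottle: bystander: white wash bottle, 68 mm across, 170 mm high; origin under its centre

How it is judged:
By the outcome, as a careful person would: the job done as asked, in the order asked, and still so for the second after the job is handed in, while the arm keeps its last pose, push and grip.
It also fails if it takes over 58 s, if anything falls off the work surface, if the arm or the gripper's body presses on something with over 40 N, if the wrist force passes 120 N, or if a joint passes its speed limit or range.

### The arm

A 7-joint arm with a two-finger parallel gripper is mounted at the origin on the work surface. World frame = base frame: x ahead of the robot, y to its left, z up, the work surface at z = 0. Lengths are in m, angles in rad, forces in N, time in s.
With the tool pointing down it reaches from about 0.4 to 0.85 m from the base axis. Payload 4.5 kg.
Tool frame: the origin (TCP) lies midway between the tips of the shut fingers; the grasp point (between the pads) lies 19 mm behind it; x points along the fingers, y is the direction in which the jaws open and shut, and the axes are right-handed (so a half turn about x gives the same grasp; the last joint's range is limited). The gripper opens to 88 mm and grips with 3 to 60 N. Pads are 18 mm wide; open, the fingers measure 123 mm over their backs; the gripper's body (75 mm by 187 mm) begins 45 mm behind the grasp point.
Start: joints at [-1.226, 0.689, -0.195, 1.565, 0.157, 0.902, -0.215], TCP at [0.191, 0.595, 0.239] pointing down, gripper open.
Joint ranges: [-3.01, 3.01], [-0.46, 2.08], [-1.47, 1.51], [0.13, 2.56], [-1, 4.14], [0.04, 2.09], [-2.66, 2.66]. Speed limits (rad/s): [2.57, 2.57, 3.14, 3.14, 3.14, 3.14, 3.14].

### API

Orientations are given as a 3x3 rotation matrix whose columns are the frame's x, y, z axes.
In Python, from station import robot gives the robot as it stands. Calls block until the motion is done:
- robot.move_pose(position, orientation): joint-space move of the TCP to a pose.
- robot.move_linear(position, rotation=None, v=0.15, threshold=None): straight line of the TCP; rotation=None keeps the orientation; v is the mean speed in m/s. With threshold (N) it stops when the force on the tool has changed by that much, and returns True; else False.
- robot.movej(angles): joint-space move.
- robot.move_gripper(opening, f_grip=None): opening from 0.0 (shut) to 1.0 (fully open); f_grip is the grip in N (None keeps the last); returns when the fingers have stopped.
- robot.wait(seconds).
- robot.ik(position, orientation): joint angles nearest the present ones, or None.
- robot.grab_frame(name): name is "scene" or "top"; returns a dict with "color" (480x640x3 uint8, blue, green, red), "z_map" (480x640 float32, m along the optical axis (not along the pixel's ray), 0 where there is no reading), "mtx" (3x3 intrinsics, pixels), "xyz" and "attitude" of the camera in the world. Camera axes: x right, y up, looking along -z (the intrinsics and any distortion apply to the point x, -y, -z); pixel columns grow to the right and rows downward; lengths in m; the calibration is good to about 2 mm. A picture is of the moment at which its call begins.
A pose or a line that the arm cannot do raises robot.PlanningError and nothing moves.
- robot.close_job(): hands the job in, once; it reports no verdict.
Trained networks look in a picture, given as the dict that the camera call returned (one of the last four; its "shot" number tells which), for a name from the list of things; names that differ only in an ending like _2 or _b are one class to them, and where a whole thing is asked for, a point or a joint stands for the part that bears it (a point fixed in the world has none). Each returns a list of dicts, best first, with "confidence" (0 to 1); they miss things now and then, are a little off and sometimes report something else, mostly with a low value. They report only what shows in the picture. A call takes as long as a camera call.
- robot.look_for(picture, label): "centre" ([column, row] in pixels, amid what is visible of it).
- robot.cut_out(picture, label): "region" (480x640 bool, what is visible of it) and "centre" ([column, row] in pixels, amid what is visible of it).
Readings, each from a call of its own:
- robot.get_t(): time.
- robot.get_joint_positions(): joint angles.
- robot.get_qvel(): joint speeds.
- robot.get_effort(): joint torques, N m.
- robot.get_tcp_pos(): TCP position.
- robot.get_tcp_rot(): TCP orientation.
- robot.get_ft_force(): force on the tool from outside, world axes, zero at the start.
- robot.get_wrist_torque(): the same for the moment, N m.
- robot.get_finger_gap(): opening from 0.0 (shut) to 1.0 (fully open).
Only numpy, scipy, OpenCV 4.12 (cv2) and the standard library are available. Lean on these libraries where they do the work, as an engineer would, in place of code of your own. Each camera call takes 0.05 s, during which the arm holds its last target. There are 200 camera calls.

## Working session

There is one attempt and no reset: what is moved stays moved. The work goes in short steps, each a Python script; the robot and the scene stay as the last script left them, time stands still between calls to the robot, and variables do not carry over. Pictures are saved under pics/ and viewed, about 8 in all and at most 12, crops included, and the job is handed in when it is done.

```bash
ls; mkdir -p pics; cat > h.py <<'E'
import numpy as np, cv2
from station import robot
def cloud(f):
    z=f["z_map"];h,w=z.shape;K=np.array(f["mtx"]);u,v=np.meshgrid(np.arange(w),np.arange(h))
    P=np.stack([(u-K[0,2])/K[0,0]*z,-(v-K[1,2])/K[1,1]*z,-z],-1)
    R=np.array(f["attitude"])
    W=P@R.T+np.array(f["xyz"]);W[z<=0]=np.nan
    return W
def down(a):
    "tool pointing down, jaw axis at world angle a"
    x=np.array([0,0,-1.]);y=np.array([np.cos(a),np.sin(a),0]);return np.stack([x,y,np.cross(x,y)],1)
E
python3 - <<'E'
from h import *
fs={n:robot.grab_frame(n) for n in("scene","top")}
for n,f in fs.items():
    cv2.imwrite(f"pics/{n}0.png",f["color"]);print(n,f["xyz"],np.array(f["attitude"]).round(3).tolist(),np.array(f["mtx"]).tolist(),[k for k in f])
    W=cloud(f)
    for l in("manifold","knob_grip","bolt_1_top","cap_1_tab"):
        for d in robot.look_for(f,l)[:4]:
            c=np.round(d["centre"]).astype(int);print(l,c,round(d["confidence"],2),W[c[1],c[0]].round(3))
print(robot.get_t())
E
```

```text
pics
scene [0.93334594 0.59330211 0.91758247] [[-0.879, -0.362, 0.31], [0.477, -0.673, 0.565], [0.004, 0.645, 0.764]] [[547.6541364704663, 0.0, 321.83734421490635], [0.0, 547.6541364704663, 238.8826647780335], [0.0, 0.0, 1.0]] ['color', 'z_map', 'mtx', 'xyz', 'attitude', 'shot']
manifold [342 294] 0.92 [0.623 0.105 0.075]
knob_grip [408 325] 0.73 [0.56  0.227 0.093]
bolt_1_top [379 268] 0.59 [0.53  0.087 0.075]
bolt_1_top [440 393] 0.45 [0.572 0.345 0.058]
cap_1_tab [339 298] 0.76 [0.632 0.111 0.076]
top [0.52501903 0.00104286 1.03135108] [[-0.011, 0.998, -0.065], [-1.0, -0.01, 0.023], [0.023, 0.066, 0.998]] [[494.8658070364692, 0.0, 323.006510893033], [0.0, 494.8658070364692, 242.45112280460384], [0.0, 0.0, 1.0]] ['color', 'z_map', 'mtx', 'xyz', 'attitude', 'shot']
manifold [285 236] 0.65 [0.602 0.053 0.056]
knob_grip [200 261] 0.6 [0.554 0.212 0.091]
bolt_1_top [264 274] 0.52 [0.528 0.093 0.076]
cap_1_tab [440 177] 0.58 [ 0.702 -0.236  0.137]
0.5
```

View pics/top0.png

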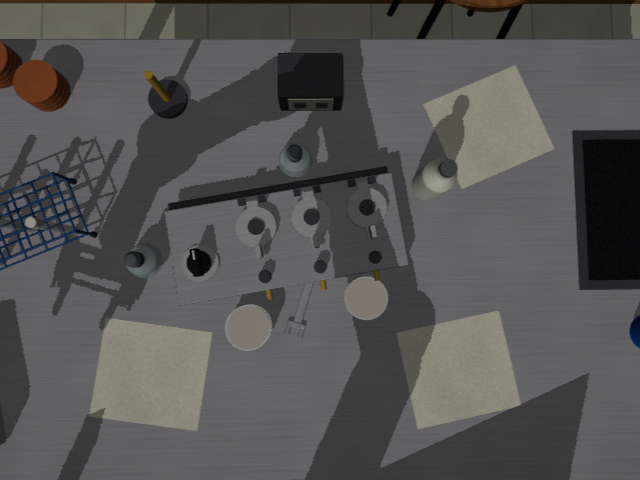

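View pics/scene0.png

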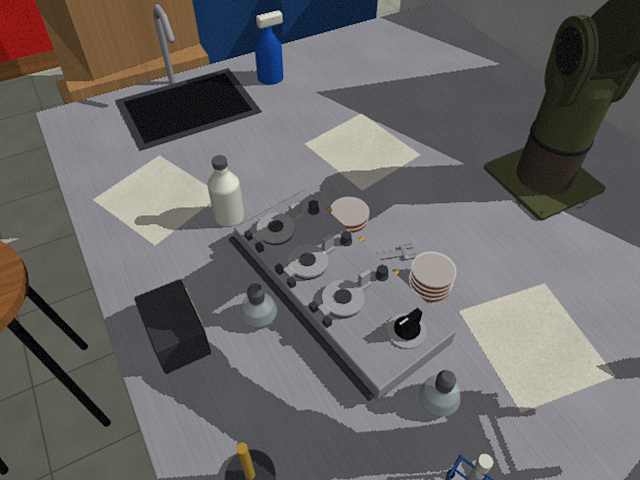

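Top view: knob at (198,262), bolts 1–3 at (265,276), (320,266), (375,257), tabs at (260,250), (316,240), (373,230). The tall stack is at (248,327), the low stack at (366,298), the lamps at (141,260) and (295,160), and the bottle at (437,178). The scene view agrees. Next I fit the manifold pose.

```bash
cat >> h.py <<'E'
M=np.array([[-.068,.06],[-.068,-.05],[-.068,-.16]])
def fit(A,B):
    a=A.mean(0);b=B.mean(0);H=(A-a).T@(B-b);t=np.arctan2(H[0,1]-H[1,0],H[0,0]+H[1,1])
    R=np.array([[np.cos(t),-np.sin(t)],[np.sin(t),np.cos(t)]]);return t,b-R@a,R
E
python3 - <<'E'
from h import *
px={"top":[(265,276),(320,266),(375,257)],"scene":[(381,270),(345,237),(313,206)]}
pt={"top":[(260,250),(316,240),(373,230)],"scene":[(363,277),(328,243),(294,209)]}
for n in px:
    f=robot.grab_frame(n);W=cloud(f);B=[]
    def cen(c,r,lo,hi):
        S=W[c[1]-r:c[1]+r+1,c[0]-r:c[0]+r+1].reshape(-1,3);S=S[(S[:,2]>lo)&(S[:,2]<hi)]
        return np.r_[(S[:,:2].min(0)+S[:,:2].max(0))/2,np.median(S[:,2])] if len(S)else np.full(3,np.nan),len(S)
    for c in px[n]:
        q,k=cen(c,10,.072,.083);B.append(q);print(n,"bolt",q.round(4),k)
    B=np.array(B);t,o,R=fit(M,B[:,:2]);print("yaw",t,"o",o,"res",(B[:,:2]-(M@R.T+o)).round(4).tolist())
    G=np.where(np.isnan(W[...,2]),-1,W[...,2]); L=(W[...,:2]-o)@R
    for nm,y,x,zl in(("knob",.18,0,.085),("tab1",.06,-.02,.095),("tab2",-.05,-.02,.095),("tab3",-.16,-.02,.095)):
        m=(abs(L[...,0]-x)<.045)&(abs(L[...,1]-y)<.04)&(G>zl)
        S=np.c_[L[m],G[m]];print(nm,len(S),*( [S.min(0).round(4),S.max(0).round(4),np.median(S,0).round(4)] if len(S) else []))
    S=L[(abs(G-.055)<.006)&(abs(L[...,0])<.13)&(abs(L[...,1])<.26)]
    print("deck",np.percentile(S,[1,99],axis=0).round(4).tolist())
E
```

```text
top bolt [0.524  0.0922 0.077 ] 97
top bolt [ 0.5421 -0.016   0.077 ] 93
top bolt [ 0.5593 -0.1246  0.0772] 97
yaw 0.1615697197895783 o [0.60087273 0.0441313 ] res [[-0.0001, -0.0003], [0.0003, 0.0001], [-0.0002, 0.0001]]
knob 251 [-0.0448  0.1724  0.0851] [0.0053 0.1872 0.1077] [-0.0205  0.1782  0.1024]
tab1 74 [-0.0323  0.0551  0.0983] [-0.0087  0.0653  0.1104] [-0.0207  0.0596  0.1047]
tab2 67 [-0.0319 -0.0546  0.0983] [-0.0088 -0.0447  0.1084] [-0.0208 -0.0493  0.1052]
tab3 75 [-0.0317 -0.1646  0.0954] [-0.0084 -0.1544  0.1083] [-0.0201 -0.1587  0.1041]
deck [[-0.0951, -0.2204], [0.0927, 0.2308]]
scene bolt [0.5264 0.0923 0.0773] 92
scene bolt [ 0.5445 -0.016   0.0769] 79
scene bolt [ 0.5626 -0.1256  0.0768] 71
yaw 0.1645906144109795 o [0.60337146 0.04406026] res [[-0.0001, 0.0002], [-0.0, 0.0004], [0.0001, -0.0007]]
knob 317 [-0.0443  0.1726  0.0851] [0.0068 0.1878 0.1061] [-0.0156  0.1823  0.1016]
tab1 88 [-0.0321  0.0533  0.0951] [-0.0078  0.0662  0.1074] [-0.0184  0.0621  0.1035]
tab2 84 [-0.0319 -0.0554  0.0952] [-0.0089 -0.0432  0.1077] [-0.0195 -0.0472  0.1039]
tab3 74 [-0.0326 -0.1665  0.0951] [-0.0074 -0.154   0.1081] [-0.0192 -0.1576  0.1038]
deck [[-0.118, -0.2193], [0.0943, 0.2332]]
```

```bash
cat >> h.py <<'E'
YAW=.163;O=np.array([.6021,.0441])
def w(x,y,z):
    c,s=np.cos(YAW),np.sin(YAW);return np.array([O[0]+c*x-s*y,O[1]+s*x+c*y,z])
E
python3 - <<'E'
from h import *
k=w(-.02,.18,.074)
for b in(YAW+np.pi/2,YAW-np.pi/2):
    print(b,[(None if q is None else np.round(q,2).tolist()) for q in(robot.ik(k,down(b-d)) for d in(0,.6,1.3))])
    for y in(.06,-.05,-.16):
        for th in(0,.85):
            for tilt in(0,.4,.85):
                if tilt>th: continue
                a=np.arctan2(.026,-.098)-th
                c=.1014; p=w(-.02+.098+c*np.cos(a),y,.073+c*np.sin(a))
                ax=np.array([-np.sin(YAW),np.cos(YAW),0])*tilt
                R=cv2.Rodrigues(ax)[0]@down(b)
                q=robot.ik(p+.019*R[:,0],R);print(y,th,tilt,p.round(3),None if q is None else np.round(q,2))
E
```

```text
1.7337963267948966 [[-0.27, 0.89, -0.32, 1.77, 0.48, 0.55, 0.84], [-0.34, 0.88, -0.2, 1.78, 0.32, 0.51, 0.38], [-0.41, 0.88, -0.08, 1.78, 0.13, 0.49, -0.14]]
0.06 0 0 [0.573 0.1   0.099] [-0.04  0.88 -0.36  1.81  0.55  0.55  0.98]
0.06 0.85 0 [0.625 0.109 0.164] [-0.02  0.84 -0.41  1.61  0.44  0.78  1.11]
0.06 0.85 0.4 [0.625 0.109 0.164] [-0.04  1.03 -0.47  1.19  0.32  1.4   1.24]
0.06 0.85 0.85 [0.625 0.109 0.164] [-0.12  1.32 -0.45  0.63  0.26  2.08  1.32]
-0.05 0 0 [ 0.59  -0.008  0.099] [ 0.2   0.9  -0.47  1.78  0.66  0.62  1.07]
-0.05 0.85 0 [0.643 0.    0.164] [ 0.16  0.85 -0.44  1.58  0.46  0.81  1.27]
-0.05 0.85 0.4 [0.643 0.    0.164] [ 0.1   1.04 -0.45  1.16  0.36  1.43  1.38]
-0.05 0.85 0.85 [0.643 0.    0.164] [-0.05  1.32 -0.19  0.59  0.2   2.09  1.57]
-0.16 0 0 [ 0.608 -0.117  0.099] [ 0.45  0.96 -0.62  1.68  0.77  0.76  1.18]
-0.16 0.85 0 [ 0.66  -0.108  0.164] [ 0.35  0.9  -0.5   1.49  0.51  0.89  1.41]
-0.16 0.85 0.4 [ 0.66  -0.108  0.164] [ 0.22  1.07 -0.44  1.06  0.41  1.49  1.53]
-0.16 0.85 0.85 [ 0.66  -0.108  0.164] None
-1.4077963267948965 [[-0.64, 0.91, 0.33,
[... 318 characters left out ...]
  1.22 -0.42  1.38 -1.31]
0.06 0.85 0.85 [0.625 0.109 0.164] [-0.35  1.35  0.57  0.66 -0.45  2.06 -1.39]
-0.05 0 0 [ 0.59  -0.008  0.099] [-0.22  0.89  0.29  1.8  -0.46  0.51 -1.04]
-0.05 0.85 0 [0.643 0.    0.164] [-0.28  0.86  0.39  1.61 -0.44  0.76 -1.09]
-0.05 0.85 0.4 [0.643 0.    0.164] [-0.3   1.08  0.54  1.19 -0.38  1.39 -1.18]
-0.05 0.85 0.85 [0.643 0.    0.164] [-0.22  1.37  0.6   0.62 -0.37  2.07 -1.25]
-0.16 0 0 [ 0.608 -0.117  0.099] [-0.03  0.91  0.26  1.71 -0.39  0.57 -0.94]
-0.16 0.85 0 [ 0.66  -0.108  0.164] [-0.11  0.9   0.4   1.52 -0.43  0.81 -0.95]
-0.16 0.85 0.4 [ 0.66  -0.108  0.164] [-0.15  1.11  0.55  1.09 -0.35  1.43 -1.07]
-0.16 0.85 0.85 [ 0.66  -0.108  0.164] None
```

```bash
python3 - <<'E'
from h import *
b=YAW+np.pi/2;k=lambda z:w(-.02,.18,z)
robot.move_gripper(.5,30)
robot.move_pose(k(.17),down(b))
print(robot.get_t(),robot.get_ft_force())
print("hit",robot.move_linear(k(.076),v=.08,threshold=8),robot.get_tcp_pos())
robot.move_gripper(0,35);print("gap",robot.get_finger_gap()*88,robot.get_ft_force(),robot.get_tcp_pos()-k(.076))
print("push",robot.move_linear(k(.0655),v=.03,threshold=22),robot.get_tcp_pos()[2],robot.get_ft_force())
f=robot.grab_frame("top");cv2.imwrite("pics/knob_down.png",cv2.resize(f["color"][190:330,120:300],None,fx=3,fy=3))
z=robot.get_tcp_pos()[2]
for d in(.3,.6,.9,1.15,1.28):
    robot.move_linear(k(min(z,.0665)),down(b-d),v=.05)
    print(d,robot.get_t(),robot.get_tcp_pos().round(4),np.round(robot.get_ft_force(),1),np.round(robot.get_wrist_torque(),2))
E
```

```text
3.2917 [-0.28524455  0.25278085 -0.5737923 ]
hit False [0.55352681 0.21867071 0.07651845]
gap 13.473889685862039 [-0.44378027  1.95671784  1.4803323 ] [-1.44066966e-05  6.69196793e-04  1.80876229e-04]
push True 0.06805893920136444 [-1.45561238 -0.64336332  8.21639984]
0.3 6.0333 [0.5532 0.2193 0.068 ] [-3.7  0.8 12.9] [ 0.06  0.77 -0.04]
0.6 6.4833 [0.5532 0.2193 0.068 ] [-4.2  0.6 14.3] [ 0.08  0.78 -0.02]
0.9 6.9333 [0.5533 0.2194 0.068 ] [-2.9  1.1 14.4] [ 0.19  0.77 -0.07]
1.15 7.3333 [0.5533 0.2195 0.068 ] [-2.3  1.3 12.7] [ 0.17  0.75 -0.04]
1.28 7.6167 [0.5534 0.2195 0.068 ] [-3.7  0.9 12.8] [0.14 0.74 0.36]
```

```bash
python3 - <<'E'
from h import *
b=YAW+np.pi/2
robot.move_linear(w(-.02,.18,.068),down(b-1.32),v=.05);print(robot.get_wrist_torque())
robot.move_gripper(.5);robot.move_linear(w(-.02,.18,.17),v=.15)
robot.move_gripper(0,10)
def look():
    f=robot.grab_frame("top");W=cloud(f);L=(W[...,:2]-O)@np.array([[np.cos(YAW),-np.sin(YAW)],[np.sin(YAW),np.cos(YAW)]])
    return f,W,L
for y in(.06,-.05,-.16):
    robot.move_pose(w(-.068,y,.105),down(b))
    if y==.06:
        f=robot.grab_frame("scene");W=cloud(f);R=np.array([[np.cos(YAW),-np.sin(YAW)],[np.sin(YAW),np.cos(YAW)]]);L=(W[...,:2]-O)@R
        m=(abs(L[...,0]+.02)<.035)&(abs(L[...,1]-.18)<.035)&(W[...,2]>.092)&(W[...,2]<.11);P=L[m].astype(np.float32)
        print("bar",len(P),cv2.minAreaRect(P),np.median(W[m][:,2]),np.percentile(W[m][:,2],95))
        cv2.imwrite("pics/knob_set.png",cv2.resize(f["color"][200:380,280:480],None,fx=3,fy=3))
    h=robot.move_linear(w(-.068,y,.064),v=.03,threshold=10)
    p=robot.get_tcp_pos();print(y,h,p.round(4),np.round(robot.get_ft_force(),1),robot.get_t())
    robot.move_linear(w(-.068,y,.135),v=.15)
    if h and p[2]<.0735: print("loose");break
E
```

```text
[0.2747122  0.30078061 0.74899024]
bar 298 ((-0.01859673112630844, 0.1795855015516281), (0.01602843403816223, 0.05189499631524086), 20.391281127929688) 0.10225110899081324 0.10542461740640884
0.06 True [0.5251 0.0922 0.0765] [ 0.3 -0.7  7.5] 12.0
-0.05 True [ 0.543  -0.0163  0.0766] [-0.7  0.5  6.8] 14.0
-0.16 True [ 0.5609 -0.1249  0.0695] [-1.  -0.8  6.8] 16.1667
loose
```

View pics/knob_set.png

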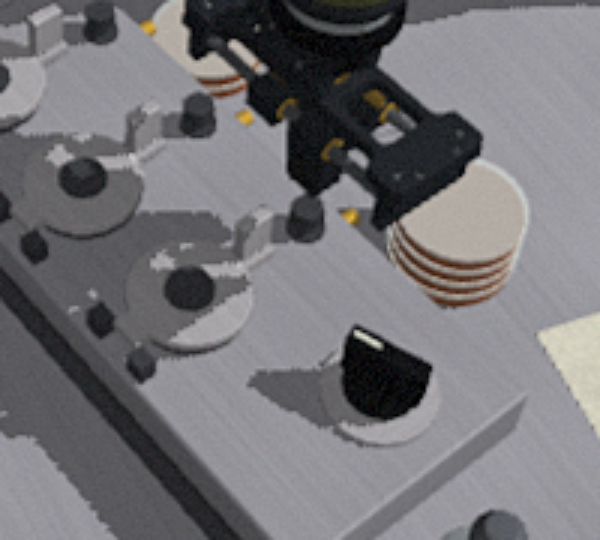

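The bar is turned about 1.2 rad and standing up, so the knob is set. Bolt 3 sank to 69.5 mm while bolts 1 and 2 held at 76.5 mm. Before lifting cap 3 I check how close the wash bottle is.

```bash
python3 - <<'E'
from h import *
R=np.array([[np.cos(YAW),-np.sin(YAW)],[np.sin(YAW),np.cos(YAW)]])
for n in("scene","top"):
    f=robot.grab_frame(n);W=cloud(f)
    d=robot.cut_out(f,"wash_bottle")
    if not d: print(n,"none");continue
    P=W[d[0]["region"]];P=P[np.isfinite(P[:,2])];L=np.c_[(P[:,:2]-O)@R,P[:,2]];print(n,d[0]["confidence"],d[0]["centre"])
    for lo,hi in((.02,.06),(.06,.1),(.1,.125),(.125,.145),(.145,.2)):
        S=L[(L[:,2]>lo)&(L[:,2]<hi)]
        if len(S)>5: print(lo,len(S),np.percentile(S,[3,97],axis=0).round(3).tolist())
E
```

```text
scene 0.57 [224.1, 191.5]
0.02 382 [[0.04, -0.303, 0.021], [0.098, -0.27, 0.058]]
0.06 418 [[0.041, -0.305, 0.061], [0.098, -0.27, 0.099]]
0.1 433 [[0.038, -0.316, 0.102], [0.096, -0.272, 0.124]]
0.125 183 [[0.047, -0.312, 0.125], [0.084, -0.283, 0.143]]
0.145 208 [[0.055, -0.313, 0.146], [0.079, -0.288, 0.172]]
top 0.59 [144.7, 259.2]
0.02 724 [[-0.027, 0.264, 0.025], [0.035, 0.316, 0.057]]
0.06 220 [[-0.009, 0.282, 0.069], [0.018, 0.309, 0.1]]
0.1 54 [[-0.004, 0.289, 0.1], [0.014, 0.306, 0.103]]
```

```bash
python3 - <<'E'
from h import *
b=YAW+np.pi/2;y=-.16
def pose(th,tilt,dz=.002):
    a=np.arctan2(.026,-.098)-th;r=.1014
    p=w(.078+r*np.cos(a),y,.073+r*np.sin(a))
    R=cv2.Rodrigues(np.array([-np.sin(YAW),np.cos(YAW),0])*tilt)[0]@down(b)
    up=cv2.Rodrigues(np.array([-np.sin(YAW),np.cos(YAW),0])*th)[0]@np.array([0,0,1.])
    return p+.019*R[:,0]+dz*up,R
robot.move_gripper(.4,35)
p,R=pose(0,0)
robot.move_linear(p+[0,0,.06],R)
print("hit",robot.move_linear(p,v=.06,threshold=8),robot.get_tcp_pos()-p)
robot.move_gripper(0,35);print("gap mm",robot.get_finger_gap()*88)
for th in np.arange(.1,.96,.1):
    robot.move_linear(*pose(th,.5*th),v=.05)
    print(th.round(2),robot.get_tcp_pos().round(4),np.round(robot.get_ft_force(),1),round(robot.get_finger_gap()*88,1))
robot.wait(.5);print(robot.get_t())
for n in("scene","top"):
    f=robot.grab_frame(n);np.savez(f"{n}1.npz",z=f["z_map"]);cv2.imwrite(f"pics/{n}_end.png",f["color"])
E
```

```text
hit False [3.51754710e-04 9.80110494e-06 4.01523908e-04]
gap mm 9.797878724398139
0.1 [ 0.6104 -0.116   0.091 ] [ 0.4  2.5 -4. ] 9.6
0.2 [ 0.6137 -0.1155  0.1004] [ 0.1  3.7 -5.1] 9.5
0.3 [ 0.6178 -0.1148  0.1094] [ 0.7  4.5 -4.4] 9.8
0.4 [ 0.6227 -0.114   0.1178] [ 0.4  4.5 -4.6] 9.7
0.5 [ 0.6283 -0.1131  0.1257] [-0.7  5.1 -4.6] 9.7
0.6 [ 0.6344 -0.1121  0.1327] [-1.1  5.8 -4.3] 9.4
0.7 [ 0.6412 -0.1109  0.1391] [-2.2  6.1 -4.1] 9.8
0.8 [ 0.6486 -0.1097  0.1448] [-3.4  5.7 -2.5] 10.0
0.9 [ 0.6566 -0.1084  0.1498] [-4.7  5.  -1.8] 9.8
23.3583
```

View pics/scene_end.png

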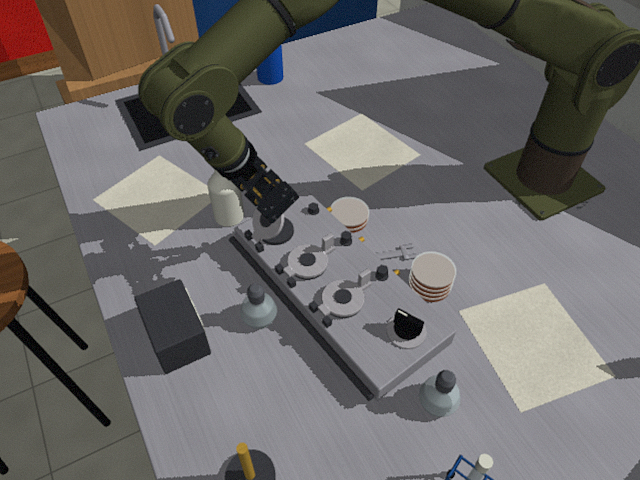

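View pics/top_end.png

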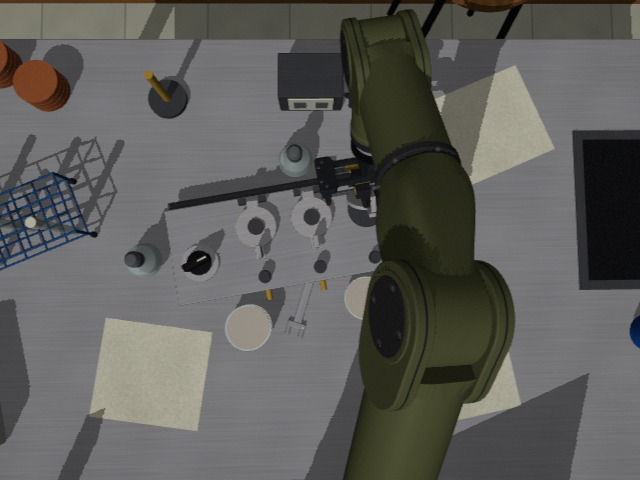

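Both views show caps 1 and 2 shut, the knob turned, and the lamps, dishes, spanner and bottle at the same pixels as before. I crop around (270,220) to confirm the cap.

```bash
python3 - <<'E'
from h import *
i=cv2.imread("pics/scene_end.png");cv2.imwrite("pics/crop.png",cv2.resize(i[160:270,190:350],None,fx=4,fy=4,interpolation=cv2.INTER_CUBIC))
E
```

```text
(no output)
```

View pics/crop.png

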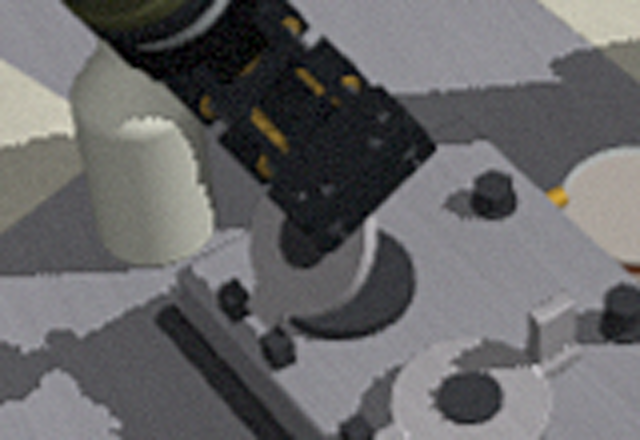

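The crop shows cap 3 tilted well up in the gripper with the open port beneath it, and the bottle standing clear.

```bash
python3 -c "
from h import *
print(robot.get_finger_gap()*88,robot.get_ft_force(),robot.get_t());robot.close_job()"
```

```text
9.60986742216626 [-4.96168241  6.67521363 -2.42992798] 23.4583
the job is handed in; nothing more can be done
```

The job is done and handed in at 23.5 s, with the arm still holding cap 3 up at about 0.9 rad (half open is 0.65).

- **Vent:** I gripped the knob, pushed it down about 8 mm and turned it clockwise until the torque rose at the end stop. A depth check after letting go put the bar at about 1.2 rad and standing up, so it stayed set.
- **Loose bolt:** I tapped all three bolts, stopping each tap when the force changed by 10 N. Bolts 1 and 2 held at 76.5 mm. Bolt 3 sank to 69.5 mm, so it is the loose one.
- **Cap 3:** I gripped the tab and lifted it along its arc. The 0.9 rad comes from the arm's position along the arc; I did not measure the cap angle separately. The last grip reading was 9.6 mm on the 10 mm tab, and a close crop shows the cap well up.
- **Everything else:** the last pictures show caps 1 and 2 shut and the bystanders where they were. The arm hides part of the low dish stack and the bottle in the top view, but both show in place in the scene view.

None of the checks failed. The two cameras differed by about 2.5 mm on the manifold's position, so I used the average.

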